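Hang a grinding-wheel carrier on the wheel rack

TASK

Make room on the wheel rack: slide the blue carrier, keeping it on the rail, under the yellow keeper bar until its grip is lined up with the blue mark. Then take the green carrier out of the wooden stand, hook it onto the open end of the rail (the part without keeper bar) and slide it under the keeper bar until its grip is lined up with the green mark. Leave both carriers hanging straight and still, each within about a centimetre of its mark, and do not disturb the tools, the bottle or the steel plate lying around.

Things in the scene. Friction and masses are not known exactly. Their poses are not given: they have to be found in the camera images.
- carrier_blue: Blue wheel carrier, 222 mm tall, 0.35-0.6 kg: painted panel 90 mm wide (y) with an 80 mm dark wheel on each face (38 mm thick in x), foot bar 30 x 100 x 12 mm, steel hook and grip on top. Origin: where the rail's axis lies when it hangs; foot underside at z = -160 mm; z up, y along the rail. Starts hanging on the open end of the rail, axes along the rack's, seated on the rail.
- carrier_green: Green wheel carrier, exactly like the blue one (same size, origin, axes, hook and grip). Starts standing upright in the wooden stand, its axes along the stand's, its hook mouth facing +x of its own frame.
- blue_grip (a point): Grip block of the blue carrier: plastic, 24 mm wide in y, 18 mm in x, its top 20 mm above this point; the hook's roof ends 24 mm below it. This point is at (-16, 0, 42) mm in the carrier's frame, a good place for the TCP, gripping from above with the fingers closing along y.
- green_grip (a point): Grip block of the green carrier; same shape and place as on the blue one.
- blue_tip (a point): Lower end of the blue carrier's hook tip, at (17, 0, -10) mm in its frame. The hook is 24 mm wide in y, of 6 mm flat bar: shank at x -20 to -14 mm, a roof that centres itself on the rail (its top at z = 18 mm) and this tip at x 14 to 20 mm.
- green_tip (a point): Lower end of the green hook's tip, at (17, 0, -10) mm in its frame. Below it the mouth opens to +x, down to a crosspiece at z = -54 mm: with the origin 22 to 42 mm above the rail's axis (30 is best) the tip passes over the rail towards the rack's +x; then lower the carrier onto the rail.
- rack: Fixed wheel rack. Origin: centre of the underside of its grey base (90 x 530 x 12 mm); z up, y along the rail. Rail: round steel bar, 14 mm diameter, at x = 0, z = 200 mm, between end posts at y = -255 and +255 mm (22 x 14 mm, tops at 212 and 238 mm). Dry friction: a carrier stays where it is left. A thin post at x = 38, y = -45 mm carries the keeper bar, clear of the carriers.
- rail_open (a point): Point on the rail's axis in the middle of the open end (rack y = -155 mm), a good place to hook a carrier on. Carriers come from the rack's -x side (robot side). Axes along the rack's.
- keeper_start (a point): End of the yellow keeper bar, at rack y = -60 mm. The bar runs from here to y = +260 mm above the rail (x 4 to 20 mm, z 228 to 238 mm, fixed). A hung carrier slides beneath it with 10 mm to spare, its grip passing on the bar's -x side, but cannot be hooked on or lifted off there.
- mark_blue: Blue mark fixed on top of the keeper bar, 14 mm wide along the rail, 16 mm in x, 14 mm high, with a small flag down the bar's +x face. Origin: centre of its underside on the bar's top, axes along the rack's. It lies near the +y end, beyond the green mark. A carrier is at the mark when its origin has the same y along the rail.
- mark_green: Green mark, same shape and size as the blue one, nearer the open end and at least 125 mm from the blue mark.
- stand: Fixed wooden tray 50 x 122 x 24 mm (x, y, z), walls 7 mm, inner floor 10 mm above the table, in which the green carrier's foot stands (inside 36 x 108 mm). Origin: centre of the underside; y along its length. Lift the carrier straight up at least 20 mm to clear it.
- hammer: Loose hammer, 240 mm long, lying on the table. Bystander. Origin on the underside, x along the handle.
- wrench: Loose wrench, 180 mm long, lying on the table. Bystander. Origin on the underside, x along the handle.
- oil_bottle: Loose yellow oil bottle, 60 mm diameter, 150 mm tall, standing behind the rack. Bystander. Origin: centre of the underside.
- face_plate: Loose dark steel disc, 90 mm diameter, 14 mm thick, lying behind the rack. Bystander. Origin: centre of the underside.
There are look-alikes about, which are no part of the job. Leave any orange look-alike of the carrier_green alone.

How it is judged:
By the outcome, as a careful person would: the job done as asked, in the order asked, and still so for the second after the job is handed in, with the robot touching nothing.
It also fails if it takes over 64 s, if anything falls off the work surface, if the arm or the gripper's body presses on something with over 40 N, if the wrist force passes 120 N, or if a joint passes its speed limit or range.

ROBOT

A 7-joint arm with a two-finger parallel gripper is mounted at the origin on the work surface. World frame = base frame: x ahead of the robot, y to its left, z up, the work surface at z = 0. Lengths are in mm, angles in rad, forces in N, time in s.
With the tool pointing down it reaches from about 425 to 925 mm from the base axis. Payload 6.8 kg.
Tool frame: the origin (TCP) lies between the finger pads, 19 mm behind the fingertips; this is the grasp point; z points along the fingers, y is the line along which they close (so a half turn about z gives the same grasp; the last joint's range is limited). The gripper opens to 88 mm and grips with 3 to 60 N. Pads are 20 mm wide; open, the fingers measure 115 mm over their backs; the gripper's body (75 mm by 178 mm) begins 61 mm behind the grasp point.
Start: joints at [-1.445, 0.477, 0.022, 1.555, -0.011, 1.109, -0.083], TCP at [156.376, 656.653, 241.364] pointing down, gripper open.
Joint ranges: [-2.96, 2.96], [-0.34, 2.1], [-1.41, 1.46], [0.24, 2.44], [-1.37, 4.51], [0.17, 1.92], [-2.96, 2.96]. Speed limits (rad/s): [2.39, 2.39, 3.14, 3.14, 3.14, 3.14, 3.14].

INTERFACE

Orientations are given as a rotation vector (axis times angle).
In Python, from bench import sense, get_image, bot gives the robot as it stands.
- The arm moves only by the tool arm_command, never from a script. Its argument "increments" is a list of rows, each a list of 4 numbers: the shift along the tool's x, y, z scaled (see below), then the turn about the tool's z scaled (see below). In form: [[x, y, z, turn], ...]. A call has 1 to 20 rows; each row shifts and turns the commanded pose from where the row before left it, along the tool's axes as they then stand; what a row does not reach is not made up. The controller multiplies each number of a shift by 0.25 m and each number of a turn by pi/2 rad. A row lasts 1/10 s, in which the tool goes at most 50 mm and 8.59 degrees, less where a joint would pass 70% of its speed; a pose out of reach is approached as far as the arm can. A call with a number of a shift or a turn outside -1 to 1 is refused whole. A call with a gripper value outside its range is refused whole. "jaw" is the closure, from -1 (fully open) to 1 (shut), set as the call begins (left out, the last holds). The fingers move at their own pace and stop on an object; "grip_force" is the grip in N (left out, the last holds). Time passes only in rows, so rows that do not move let the fingers close. It gives the time, the measured TCP pose, the force, the opening and the grip force at its end, in the units of the state.
- sense(): the state, without advancing time (a new reading comes with each control period).
- get_image(name): name is "scene" or "top" or "wrist"; returns a dict with "frame" (400x640x3 uint8, red, green, blue), "mtx" (3x3 intrinsics, pixels), "R" (3x3) and "t" (3): a world point X has camera coordinates R X + t. Camera axes: x right, y down, z forward; pixel columns grow to the right and rows downward; lengths in mm; the calibration is good to about 2 mm. A picture is of the moment at which its call begins. There is no depth.
- bot.close_job(): hands the job in; it is judged then, once.
The state is a dict: "time_s": time; "joint_positions": joint angles; "dq": joint speeds; "joint_torque": joint torques, N m; "position": TCP position; "eef_rot": TCP orientation; "ft_force": force on the tool from outside, world axes, zero at the start; "ft_torque": the same for the moment, N m; "grip_width": finger opening in mm; "grip_force": force on a finger pad.
Only numpy, scipy, OpenCV 4.12 (cv2) and the standard library are available. Lean on these libraries where they do the work, as an engineer would, in place of code of your own. Each camera call takes 0.05 s, during which the arm holds its last target. There are 200 camera calls.

## Working session

There is one attempt and no reset: what is moved stays moved. The work goes in short steps, Python scripts to look and compute and a tool call to move; the robot and the scene stay as the last step left them, time stands still between calls to the robot, and variables do not carry over. Pictures are saved under pics/ and viewed, at most 10 in all, crops included, and the job is handed in when it is done.

Besides the shell and the picture viewer there is one more tool, called after "Call:" as name([rows], argument=value, ...), one row to a line, values as JSON. arm_command: Moves the arm, as the interface text tells. Its arguments: {"type":"object","properties":{"increments":{"type":"array"},"jaw":{"type":"number"},"grip_force":{"type":"number"}},"required":["increments"]}

```bash
mkdir -p pics; python3 - <<'E'
from bench import sense,get_image
import cv2,pickle
d={}
for n in ("scene","top","wrist"):
    i=get_image(n);d[n]=i
    cv2.imwrite(f"pics/{n}0.png",i["frame"][:,:,::-1])
    print(n,i["mtx"].tolist() if hasattr(i["mtx"],"tolist") else i["mtx"],i["R"],i["t"])
pickle.dump(d,open("d0.pkl","wb"))
s=sense();print({k:s[k] for k in("time_s","position","eef_rot","grip_width","ft_force")})
E
```

```text
scene [[502.5739678611788, 0.0, 318.52481823167483], [0.0, 502.5739678611788, 197.07635828203436], [0.0, 0.0, 1.0]] [[-0.53766687  0.84314709 -0.00416168]
 [ 0.64035493  0.40512735 -0.65254685]
 [-0.54850697 -0.35351778 -0.75773695]] [ 343.29206344 -225.26665793 1574.41746773]
top [[519.3673174845702, 0.0, 315.94929808538467], [0.0, 519.3673174845702, 206.58260567780133], [0.0, 0.0, 1.0]] [[-0.00632429 -0.99985947  0.01552539]
 [-0.9980533   0.00534803 -0.06213699]
 [ 0.06204523 -0.01588814 -0.99794687]] [ -62.7305073   581.39359717 1522.34698792]
wrist [[359.9579790074374, 0.0, 319.21483980861586], [0.0, 359.9579790074374, 198.60434881468808], [0.0, 0.0, 1.0]] [[ 0.23152294  0.97282818 -0.0015683 ]
 [ 0.92935306 -0.22069919  0.29596411]
 [ 0.2875761  -0.06997998 -0.95519777]] [-673.63125585  -36.72592434  392.71025418]
{'time_s': 0.15, 'position': array([156.27654911, 656.22670939, 240.60389018]), 'eef_rot': array([-3.66339173e-01, -3.12010420e+00,  2.19876670e-03]), 'grip_width': 87.7974740836534, 'ft_force': array([-0.89803872,  1.15180239, -0.3586155 ])}
```

View pics/scene0.png

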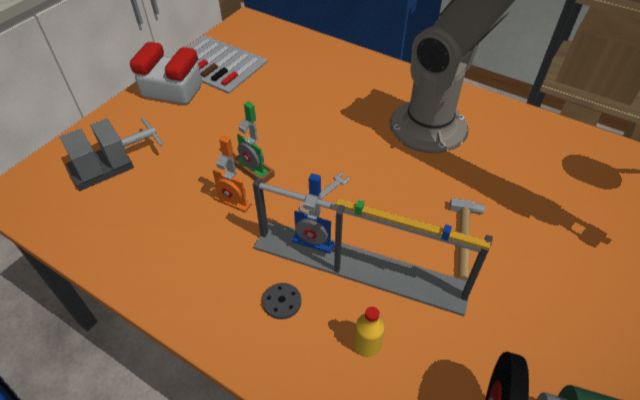

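View pics/top0.png

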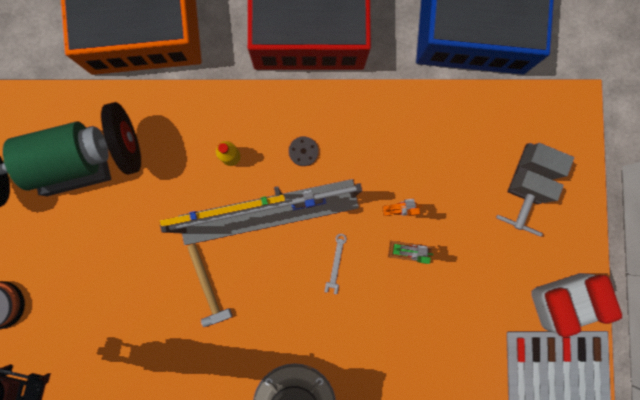

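The scene view shows the blue carrier at about (313,215) px, the green one in its stand at (250,145), and an orange look-alike at (230,180). The marks are at (360,207) green and (446,232) blue. In the top view the rack runs from (165,222) to (360,187), with the open end on the right, and the green carrier is at (410,252).

```bash
cat > h.py <<'E'
import numpy as np,cv2
def ray(i,uv):
    d=i["R"].T@np.linalg.solve(i["mtx"],[uv[0],uv[1],1]);c=-i["R"].T@i["t"];return c,d/np.linalg.norm(d)
def onz(i,uv,z):
    c,d=ray(i,uv);return c+d*(z-c[2])/d[2]
def tri(i,a,j,b):
    c,d=ray(i,a);e,f=ray(j,b);s=np.linalg.lstsq(np.c_[d,-f],e-c,rcond=None)[0]
    p,q=c+d*s[0],e+f*s[1];return (p+q)/2,np.linalg.norm(p-q)
def proj(i,X):
    p=i["mtx"]@(i["R"]@np.asarray(X,float)+i["t"]);return p[:2]/p[2]
H={"blue":((105,120,50),(128,255,255)),"green":((50,120,40),(85,255,255)),"yellow":((21,150,80),(32,255,255))}
def blobs(i,col,lo=15):
    m=cv2.inRange(cv2.cvtColor(i["frame"],cv2.COLOR_RGB2HSV),*map(np.array,H[col])) 
    n,l,s,c=cv2.connectedComponentsWithStats(m,connectivity=8)
    return m,l,[(k,s[k].tolist(),c[k].round(1).tolist()) for k in range(1,n) if s[k][4]>=lo]
E
python3 - <<'E'
import pickle,cv2,numpy as np
from h import *
d=pickle.load(open("d0.pkl","rb"))
for n in("top","scene"):
  for c in H:
    print(n,c,[(b[1],b[2]) for b in blobs(d[n],c,8)[2]])
t=d["top"]["frame"][170:280,150:450,::-1];s=d["scene"]["frame"][95:310,200:500,::-1]
cv2.imwrite("pics/c_top.png",cv2.resize(t,None,fx=2.6,fy=2.6,interpolation=cv2.INTER_CUBIC))
cv2.imwrite("pics/c_scene.png",cv2.resize(s,None,fx=2.6,fy=2.6,interpolation=cv2.INTER_CUBIC))
E
```

```text
top blue [([417, 0, 137, 74, 2978], [472.5, 43.4]), ([305, 199, 10, 8, 65], [309.3, 202.7]), ([292, 205, 3, 4, 8], [293.1, 206.2]), ([191, 212, 5, 8, 30], [192.9, 215.7])]
top green [([4, 124, 80, 64, 3492], [42.5, 156.4]), ([262, 197, 5, 8, 31], [264.1, 200.8]), ([393, 245, 20, 9, 74], [398.8, 249.2]), ([418, 257, 12, 6, 62], [423.9, 259.2])]
top yellow [([216, 142, 24, 23, 253], [228.7, 154.8]), ([267, 195, 17, 9, 87], [275.4, 199.0]), ([198, 199, 64, 19, 364], [229.9, 208.5]), ([161, 215, 28, 11, 162], [174.5, 220.1])]
scene blue [([244, 0, 197, 62, 6459], [360.2, 19.7]), ([309, 174, 11, 22, 201], [314.4, 184.3]), ([295, 212, 13, 12, 82], [299.8, 216.1]), ([292, 218, 42, 35, 411], [317.0, 239.2]), ([441, 225, 10, 16, 89], [445.9, 232.3]), ([0, 387, 10, 13, 67], [3.0, 395.1])]
scene green [([245, 102, 10, 20, 157], [249.6, 111.5]), ([238, 135, 7, 8, 35], [240.7, 138.8]), ([251, 143, 17, 34, 177], [259.1, 162.4]), ([238, 158, 9, 8, 25], [241.6, 161.4]), ([355, 200, 9, 15, 89], [358.7, 207.1])]
scene yellow [([337, 200, 19, 11, 73], [347.0, 204.7]), ([362, 207, 81, 28, 426], [402.6, 221.0]), ([450, 232, 40, 18, 232], [469.7, 240.1]), ([354, 315, 30, 42, 925], [368.1, 336.3])]
```

View pics/c_top.png

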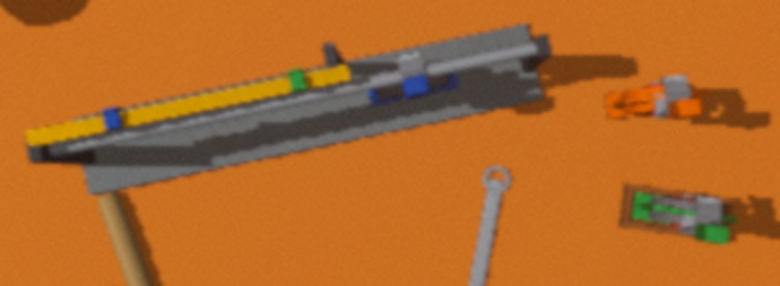

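View pics/c_scene.png

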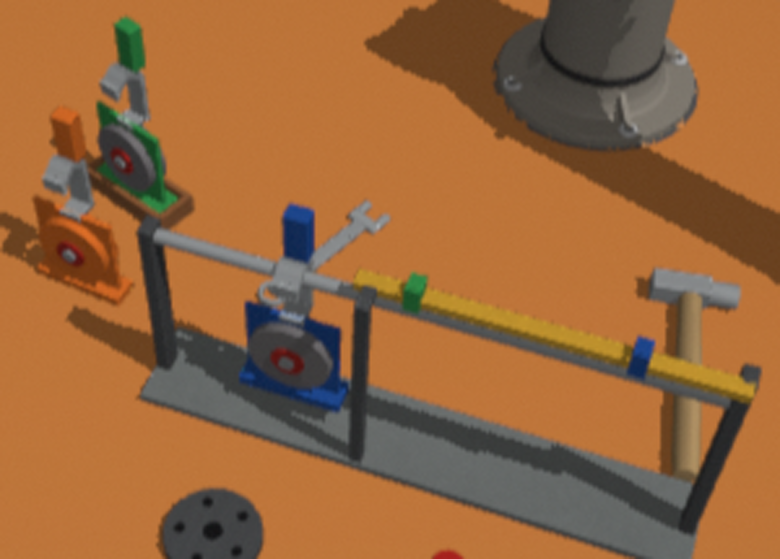

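```bash
python3 - <<'E'
import pickle,cv2,numpy as np
from h import *
np.set_printoptions(precision=1,suppress=True)
d=pickle.load(open("d0.pkl","rb"));T,S=d["top"],d["scene"]
# bar axis in top: yellow pixels plus marks in ROI
def barfit(i,roi,z):
    m=blobs(i,"yellow")[0]|blobs(i,"green")[0]|blobs(i,"blue")[0]
    ys,xs=np.nonzero(m);k=(xs>=roi[0])&(xs<roi[1])&(ys>=roi[2])&(ys<roi[3])
    P=np.array([onz(i,(x,y),z)[:2] for x,y in zip(xs[k],ys[k])])
    c=P.mean(0);u=np.linalg.svd(P-c)[2][0];u*=np.sign(u[1]);s=(P-c)@u
    return c+u*s.min(),c+u*s.max(),u,np.degrees(np.arctan2(-u[0],u[1])),np.ptp(s)
print("top bar",barfit(T,(155,290,190,230),238)); print("scene bar",barfit(S,(335,495,195,260),236))
print("mark b",tri(T,(192.9,215.7),S,(445.9,231)),onz(T,(192.9,215.7),250),onz(S,(445.9,232.3),242))
print("mark g",tri(T,(264.1,200.8),S,(358.7,206)),onz(T,(264.1,200.8),250),onz(S,(358.7,207.1),242))
print("open post top",onz(T,(359.6,188.1),212), "scene",onz(S,(200+150/2.6,95+225/2.6),212))
print("blue grip",onz(T,(309.3,202.7),258),onz(S,(314.4,184.3),240),tri(T,(309.3,202.7),S,(314.4,184.3)))
print("green grip",onz(T,(423.9,259.2),228),onz(S,(249.6,111.5),210),tri(T,(423.9,259.2),S,(249.6,111.5)))
print("green panel top",onz(T,(398.8,249.2),100))
# stand corners from top crop
for p in((626,184),(620,227),(735,233)):print("stand",onz(T,(150+p[0]/2.6,170+p[1]/2.6),24))
for p in((530,26),(90,192),(545,99)):print("base",onz(T,(150+p[0]/2.6,170+p[1]/2.6),12))
E
```

```text
top bar (array([591.7,  20.9]), array([528. , 329.7]), array([-0.2,  1. ]), np.float64(11.669381852935745), np.float64(315.28627432083454))
scene bar (array([594.8,  20. ]), array([532.2, 330.2]), array([-0.2,  1. ]), np.float64(11.4214645961647), np.float64(316.41433206454417))
mark b (array([546.5, 246.9, 240.3]), np.float64(3.528427416523449)) [545.4 246.4 250. ] [551.8 246.8 242. ]
mark g (array([583.4,  67.4, 240.5]), np.float64(3.2780609516674817)) [581.9  68.  250. ] [587.9  68.  242. ]
open post top [ 616.6 -177.   212. ] scene [ 622.  -172.2  212. ]
blue grip [576.  -45.7 258. ] [581.9 -45.5 240. ] (array([578.1, -46.7, 235.7]), np.float64(2.183020841394951))
green grip [ 431.8 -337.8  228. ] [ 435.7 -339.1  210. ] (array([ 431. , -343.1,  205. ]), np.float64(0.4608383762013102))
green panel top [ 455.  -296.3  100. ]
stand [ 478.4 -286.2   24. ]
stand [ 429.9 -278.7   24. ]
stand [ 422.2 -409.2   24. ]
base [ 660.5 -180.2   12. ]
base [473.2 322.6  12. ]
base [ 576.3 -196.5   12. ]
```

Call:
arm_command([
  [0, 0, -0.13, -0.093],
  [0, 0, -0.13, -0.093],
  [0, 0, -0.13, -0.092],
  [-0.06, -0.17, 0, 0],
  [-0.06, -0.17, 0, 0],
  [-0.06, -0.17, 0, 0],
  [-0.06, -0.17, 0, 0],
  [-0.06, -0.17, 0, 0],
  [-0.06, -0.17, 0, 0],
  [-0.06, -0.17, 0, 0],
  [-0.06, -0.17, 0, 0],
  [-0.06, -0.17, 0, 0],
  [-0.06, -0.17, 0, 0],
  [-0.06, -0.17, 0, 0],
  [-0.06, -0.17, 0, 0],
  [-0.06, -0.17, 0, 0],
  [-0.06, -0.17, 0, 0],
  [-0.06, -0.17, 0, 0],
  [-0.06, -0.17, 0, 0],
], jaw=-1, grip_force=20)

```text
time_s: 2.05
position: [528.9, 37.2, 338.9]
eef_rot: [-0.318, 3.125, 0.0]
ft_force: [0.4, 0.2, -0.7]
grip_width: 87.6
grip_force: 0.0
```

Call:
arm_command([
  [-0.043, -0.12, 0, 0],
  [-0.043, -0.12, 0, 0],
  [-0.043, -0.12, 0, 0],
  [0, 0, 0, 0],
  [0, 0, 0, 0],
])

```text
time_s: 2.55
position: [578.0, -43.1, 338.4]
eef_rot: [0.316, -3.125, -0.0]
ft_force: [0.5, -0.1, 0.1]
grip_width: 87.7
grip_force: 0.0
```

```bash
python3 - <<'E'
from bench import sense,get_image
import cv2,pickle
from h import *
np.set_printoptions(precision=1,suppress=True)
i=get_image("wrist");pickle.dump(i,open("w1.pkl","wb"))
cv2.imwrite("pics/w1.png",i["frame"][:,:,::-1])
print(sense()["position"])
for c in H:print(c,[(b[1],b[2]) for b in blobs(i,c,15)[2]])
E
```

```text
[577.8 -42.  338.5]
blue [([270, 160, 91, 69, 2314], [312.7, 195.6])]
green [([97, 0, 30, 21, 385], [113.1, 8.8])]
yellow [([398, 233, 11, 10, 70], [401.8, 236.5]), ([414, 232, 23, 6, 67], [423.2, 234.6]), ([431, 233, 16, 6, 41], [438.4, 235.4]), ([520, 233, 28, 11, 156], [534.9, 237.9]), ([545, 233, 95, 18, 1405], [599.1, 242.1]), ([452, 269, 33, 32, 174], [468.0, 282.1]), ([485, 302, 9, 9, 16], [488.8, 305.2])]
```

View pics/w1.png

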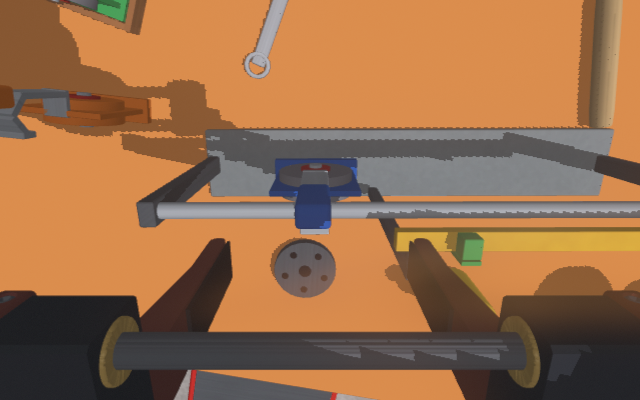

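The wrist view shows the blue grip at columns 296–331, rows 190–229. The rail runs along row 210 and the keeper bar starts at column 397. The green mark is at (470,248), and all of these lie along the image rows.

```bash
python3 - <<'E'
import pickle
from h import *
np.set_printoptions(precision=1,suppress=True)
i=pickle.load(open("w1.pkl","rb"))
print("cam",-i["R"].T@i["t"])
m=blobs(i,"blue")[0]
for r in range(184,232,4):
    x=np.nonzero(m[r])[0];print(r,x.min() if len(x) else 0,x.max() if len(x) else 0,i["frame"][r,313].tolist())
u=np.array([-.2005,.9797]);v=np.array([.9797,.2005])
def rk(p):return np.array([p[:2]@u,p[:2]@v])
for n,p,z in [("grip far edge",(313,228.5),262),("grip near edge",(313,205),262),("g left",(296,220),262),("g right",(331,220),262),("bar start",(396,240),238),("bar edge near",(520,228),238),("bar far",(520,250),238),("rail near",(250,204),200),("rail ctr",(250,210.5),207),("rail ctr R",(560,209.5),207),("post L far",(150,225),212)]:
    q=onz(i,p,z);print(n,q,rk(q))
print("rack coords: top bar",rk(np.array([591.7,20.9])),rk(np.array([528,329.7])),"scene",rk(np.array([594.8,20])),rk(np.array([532.2,330.2])))
print("marks b",rk(np.array([545.4,246.4])),rk(np.array([551.8,246.8])),"g",rk(np.array([581.9,68])),rk(np.array([587.9,68])))
print("TCP",rk(np.array([577.8,-42])))
g=blobs(i,"green")[0]; 
f=i["frame"][225:272,440:500].astype(int);k=(f[...,1]>f[...,0]+15)&(f[...,1]>f[...,2]+10);ys,xs=np.nonzero(k);print("gm bbox",xs.min()+440,xs.max()+440,ys.min()+225,ys.max()+225)
for r in range(0,47,6):
    q=np.nonzero(k[r])[0];print(r+225,(q.min()+440,q.max()+440,f[r,q[len(q)//2]].tolist()) if len(q) else 0)
E
```

```text
cam [498.4 -60.  482.9]
184 274 282 [58, 64, 88]
188 272 350 [45, 54, 88]
192 270 360 [45, 54, 88]
196 297 329 [45, 53, 87]
200 297 328 [46, 55, 88]
204 296 328 [46, 57, 95]
208 295 329 [49, 62, 107]
212 296 329 [50, 63, 108]
216 296 329 [51, 64, 107]
220 296 329 [51, 62, 106]
224 296 329 [52, 63, 106]
228 300 326 [52, 63, 107]
grip far edge [586.2 -46.2 262. ] [-162.8  565.1]
grip near edge [570.2 -49.3 262. ] [-162.7  548.8]
g left [582.6 -58.2 262. ] [-173.8  559.1]
g right [578.  -35.8 262. ] [-150.9  559.1]
bar start [592.4  17.2 238. ] [-102.   583.9]
bar edge near [565.1 103.4 238. ] [-12.  574.4]
bar far [581.8 109.8 238. ] [ -9.1 592. ]
rail near [600.  -97.5 200. ] [-215.8  568.2]
rail ctr [602.9 -95.8 207. ] [-214.7  571.5]
rail ctr R [551.8 150.1 207. ] [ 36.4 570.7]
post L far [ 629.4 -172.3  212. ] [-295.   582.1]
rack coords: top bar [-98.2 583.9] [217.1 583.4] scene [-99.7 586.7] [216.8 587.6]
marks b [132.  583.7] [131.2 590.1] g [-50.1 583.7] [-51.3 589.6]
TCP [-157.   557.6]
gm bbox 461 483 239 265
225 0
231 0
237 0
243 (np.int64(464), np.int64(482), [103, 158, 93])
249 (np.int64(464), np.int64(482), [105, 157, 92])
255 (np.int64(463), np.int64(481), [103, 156, 89])
261 0
267 0
```

Call:
arm_command([
  [0.008, -0.022, 0.04, 0],
  [0, 0, 0.05, 0],
  [0, 0, 0.05, 0],
  [0, 0, 0.05, 0],
  [0, 0, 0.05, 0],
  [0, 0, 0.05, 0],
  [0, 0, 0.04, 0],
  [0, 0, 0.03, 0],
  [0, 0, 0.014, 0],
  [0, 0, 0, 0],
  [0, 0, 0, 0],
])

```text
time_s: 3.7
position: [577.6, -48.6, 245.7]
eef_rot: [-0.318, 3.125, -0.0]
ft_force: [0.6, -0.8, 0.3]
grip_width: 88.1
grip_force: 0.0
```

Call:
arm_command([
  [0, 0, 0, 0],
  [0, 0, 0, 0],
  [0, 0, 0, 0],
  [0, 0, 0, 0],
  [0, 0, 0, 0],
  [0, 0, 0, 0],
  [0, 0, 0, 0],
  [0, 0, 0, 0],
], jaw=1, grip_force=20)

```text
time_s: 4.5
position: [577.3, -48.5, 245.3]
eef_rot: [0.318, -3.125, -0.0]
ft_force: [-0.1, -0.1, 0.4]
grip_width: 27.4
grip_force: 0.0
```

Call:
arm_command([
  [0, 0, 0, 0],
  [0, 0, 0, 0],
  [0, 0, 0, 0],
])

```text
time_s: 4.8
position: [577.3, -48.3, 245.3]
eef_rot: [0.318, -3.125, -0.0]
ft_force: [-1.1, 0.4, 0.3]
grip_width: 24.1
grip_force: 20.0
```

Call:
arm_command([
  [0, 0.01, 0, 0],
  [0, 0.03, 0, 0],
  [0, 0.04, 0, 0],
  [0, 0.04, 0, 0],
  [0, 0.04, 0, 0],
  [0, 0.04, 0, 0],
])

```text
time_s: 5.4
position: [567.0, 1.6, 245.3]
eef_rot: [0.319, -3.125, 0.0]
ft_force: [0.4, -2.8, -1.1]
grip_width: 24.0
grip_force: 20.0
```

Call:
arm_command([
  [0, 0.05, 0, 0],
  [0, 0.05, 0, 0],
  [0, 0.05, 0, 0],
  [0, 0.05, 0, 0],
  [0, 0.05, 0, 0],
  [0, 0.05, 0, 0],
  [0, 0.05, 0, 0],
  [0, 0.05, 0, 0],
  [0, 0.05, 0, 0],
  [0, 0.05, 0, 0],
  [0, 0.05, 0, 0],
  [0, 0.05, 0, 0],
  [0, 0.05, 0, 0],
  [0, 0.05, 0, 0],
  [0, 0.05, 0, 0],
  [0, 0.05, 0, 0],
  [0, 0.03, 0, 0],
  [0, 0.03, 0, 0],
  [0, 0, 0, 0],
])

```text
time_s: 7.3
position: [523.4, 212.8, 245.3]
eef_rot: [0.321, -3.125, -0.002]
ft_force: [-3.3, -0.0, 1.1]
grip_width: 23.7
grip_force: 20.0
```

```bash
python3 - <<'E'
from bench import sense,get_image
import cv2,pickle
from h import *
np.set_printoptions(precision=1,suppress=True)
d={n:get_image(n) for n in("wrist","top","scene")};pickle.dump(d,open("d2.pkl","wb"))
W=d["wrist"]["frame"][:,:,::-1];S=d["scene"]["frame"][95:310,240:520,::-1]
cv2.imwrite("pics/w2.png",np.vstack([cv2.resize(W,(480,300)),cv2.resize(S,(480,300))]))
p=sense()["position"];u=np.array([-.2005,.9797]);v=np.array([.9797,.2005]);print(p,p[:2]@u,p[:2]@v)
for n in d:print(n,[(b[1],b[2]) for b in blobs(d[n],"blue",15)[2]])
E
```

```text
[523.4 212.7 245.3] 103.43104109160167 555.4282070775135
wrist [([259, 178, 122, 90, 3761], [317.7, 223.8]), ([300, 312, 21, 3, 30], [310.1, 313.5])]
top [([417, 0, 137, 74, 3149], [473.3, 44.5])]
scene [([244, 0, 191, 62, 6211], [357.4, 19.9]), ([429, 208, 15, 17, 188], [435.7, 216.1]), ([441, 225, 10, 15, 91], [446.0, 232.2]), ([398, 245, 48, 42, 565], [421.7, 268.1]), ([0, 387, 11, 13, 76], [3.1, 394.8])]
```

View pics/w2.png

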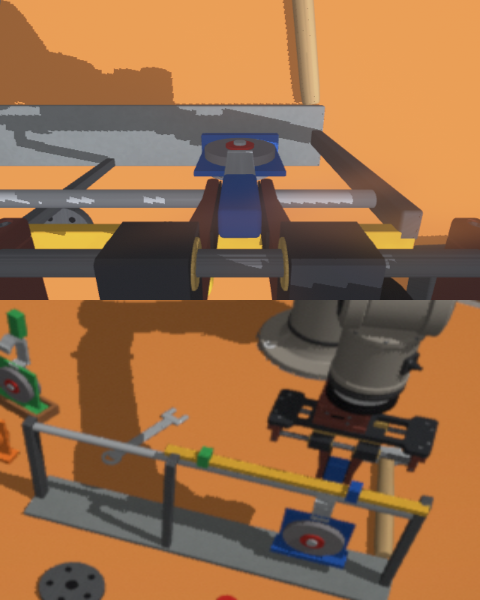

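The blue carrier is gripped and still on the rail. In the scene inset it hangs under the bar, about 27 mm short of the blue mark (446,232 px in the full view).

Call:
arm_command([
  [0, 0.03, 0, 0],
  [0, 0.03, 0, 0],
  [0, 0.03, 0, 0],
  [0, 0.018, 0, 0],
  [0, 0, 0, 0],
  [0, 0, 0, 0],
  [0, 0, 0, 0],
])

```text
time_s: 8.15
position: [518.4, 237.1, 245.3]
eef_rot: [0.317, -3.125, 0.0]
ft_force: [-3.9, -3.5, 3.1]
grip_width: 23.9
grip_force: 20.0
```

Call:
arm_command([
  [0, 0, 0, 0],
  [0, 0, 0, 0],
  [0, 0, 0, 0],
  [0, 0, 0, 0],
  [0, 0, 0, 0],
  [0, 0, 0, 0],
], jaw=-0.2)

```text
time_s: 8.75
position: [518.5, 237.6, 245.4]
eef_rot: [-0.318, 3.125, 0.0]
ft_force: [1.0, 0.0, -0.1]
grip_width: 53.0
grip_force: 0.0
```

Call:
arm_command([
  [0, 0, -0.04, 0],
  [0, 0, -0.1, 0],
  [0, 0, -0.1, 0],
  [0, 0, -0.1, 0],
  [0, 0, -0.06, 0],
  [0, 0, 0, 0],
])

```text
time_s: 9.35
position: [519.7, 237.9, 348.4]
eef_rot: [-0.317, 3.121, 0.004]
ft_force: [-0.2, 0.2, -1.1]
grip_width: 52.8
grip_force: 0.0
```

```bash
python3 - <<'E'
from bench import sense,get_image
import cv2,pickle
from h import *
np.set_printoptions(precision=1,suppress=True)
d={n:get_image(n) for n in("wrist","scene")};pickle.dump(d,open("d3.pkl","wb"))
W=d["wrist"]["frame"][:,:,::-1];S=d["scene"]["frame"][95:310,240:520,::-1]
cv2.imwrite("pics/w3.png",np.vstack([W[100:],cv2.resize(S[60:,:],None,fx=640/280,fy=1.8)]))
p=sense()["position"];u=np.array([-.2005,.9797]);v=np.array([.9797,.2005]);print(p,p[:2]@u,p[:2]@v)
for n in d:print(n,[(b[1],b[2]) for b in blobs(d[n],"blue",15)[2]])
i=d["wrist"]
m=blobs(i,"blue")[0]
for r in range(180,270,5):
    x=np.nonzero(m[r])[0]
    if len(x): 
        runs=np.split(x,np.nonzero(np.diff(x)>2)[0]+1);print(r,[(int(a[0]),int(a[-1]),i["frame"][r,a[len(a)//2]].tolist()) for a in runs if len(a)>4])
E
```

```text
[518.4 237.5 345.4] 128.7149178331059 555.5176633667876
wrist [([274, 156, 89, 67, 2241], [316.2, 191.3]), ([314, 234, 18, 19, 342], [322.5, 243.0]), ([314, 255, 18, 4, 72], [322.5, 256.5])]
scene [([244, 0, 189, 62, 6174], [357.0, 19.9]), ([441, 211, 15, 29, 246], [447.3, 223.7]), ([408, 248, 51, 43, 591], [432.6, 271.0]), ([0, 387, 11, 13, 76], [3.1, 394.8])]
180 [(277, 286, [46, 57, 92])]
185 [(275, 352, [46, 56, 91])]
190 [(274, 362, [46, 56, 91])]
195 [(303, 333, [46, 56, 91])]
200 [(302, 334, [52, 74, 136])]
205 [(302, 335, [62, 97, 180])]
210 [(302, 335, [62, 97, 179])]
215 [(302, 334, [61, 96, 178])]
220 [(302, 334, [62, 94, 176])]
235 [(314, 331, [65, 95, 177])]
240 [(314, 331, [67, 96, 177])]
245 [(314, 331, [69, 95, 175])]
250 [(314, 331, [73, 98, 175])]
255 [(314, 331, [75, 86, 148])]
```

View pics/w3.png

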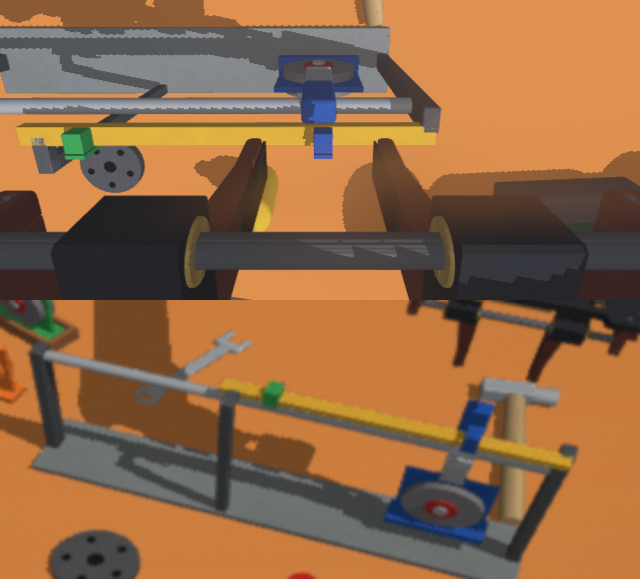

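The blue carrier hangs straight under the bar. In the wrist view its grip centre is at column 318 and the blue mark at column 322, so I'll compute the remaining offset.

```bash
python3 - <<'E'
import pickle
from h import *
np.set_printoptions(precision=1,suppress=True)
i=pickle.load(open("d3.pkl","rb"))["wrist"]
u=np.array([-.2005,.9797]);v=np.array([.9797,.2005])
m=blobs(i,"green")[0][215:270,40:120];x=np.nonzero(m)
print("gm",x[1].min()+40,x[1].max()+40,x[0].min()+215,x[0].max()+215)
for r in range(0,55,5):
    q=np.nonzero(m[r])[0]
    if len(q):print(r+215,q.min()+40,q.max()+40,i["frame"][r+215,40+int(q.mean())])
for n,p,z in[("grip",(318.3,212),262),("bm",(322.5,240),252),("gm",(79,240),252),("bar0",(18,235),238),("bar1",(437,235),238),("rail",(150,206),207),("rail2",(370,204),207)]:
    q=onz(i,p,z);print(n,q,q[:2]@u,q[:2]@v)
E
```

```text
gm 61 100 229 259
230 69 89 [37 83 48]
235 61 90 [ 65 163  89]
240 62 91 [ 66 166  92]
245 64 92 [ 68 167  93]
250 64 96 [ 67 167  94]
255 66 89 [ 45 103  60]
grip [519.9 236.9 262. ] 127.8555360928886 556.8053192384237
bm [543.9 244.9 252. ] 130.9091262479783 581.9537520026615
gm [579.3  71.9 252. ] -45.75066405379864 581.9440490929228
bar0 [592.5  17.6 238. ] -101.56125895887051 584.031990139954
bar1 [528.3 331.4 238. ] 218.78620469038546 584.0381030248036
rail [562.1 101.9 207. ] -12.8355519204902 571.1063525833816
rail2 [523.5 281.7 207. ] 171.04518421208658 569.3092082023616
```

Call:
arm_command([
  [0.061, -0.169, 0, 0],
  [0.061, -0.169, 0, 0],
  [0.061, -0.169, 0, 0],
  [0.061, -0.169, 0, 0],
  [0.061, -0.169, 0, 0],
  [0.061, -0.169, 0, 0],
  [0.061, -0.169, 0, 0],
  [0.061, -0.169, 0, 0],
  [0.061, -0.169, 0, 0],
  [0.061, -0.169, 0, 0],
  [0.061, -0.169, 0, 0],
  [0.061, -0.169, 0, 0],
  [0.061, -0.169, 0, 0],
  [0, 0, 0, 0.065],
  [0, 0, 0, 0.065],
  [0, 0, 0, 0.066],
  [0, 0, 0, 0],
  [0, 0, 0, 0],
], jaw=-1)

```text
time_s: 11.25
position: [434.7, -340.0, 344.6]
eef_rot: [-0.16, -3.136, -0.001]
ft_force: [-0.5, -0.2, 0.4]
grip_width: 87.7
grip_force: 0.0
```

```bash
python3 - <<'E'
from bench import sense,get_image
import cv2,pickle
from h import *
np.set_printoptions(precision=1,suppress=True)
i=get_image("wrist");pickle.dump(i,open("w4.pkl","wb"))
cv2.imwrite("pics/w4.png",i["frame"][:,:,::-1])
s=sense();print(s["position"],s["eef_rot"])
m=blobs(i,"green")[0]
for r in range(120,270,5):
    x=np.nonzero(m[r,150:500])[0]+150
    if len(x): 
        runs=np.split(x,np.nonzero(np.diff(x)>2)[0]+1);print(r,[(int(a[0]),int(a[-1]),i["frame"][r,a[len(a)//2]].tolist()) for a in runs if len(a)>4])
E
```

```text
[ 434.8 -340.1  344.8] [-0.2 -3.1 -0. ]
155 [(320, 348, [75, 147, 83])]
160 [(347, 353, [77, 148, 85])]
165 []
180 [(296, 301, [73, 148, 84])]
185 [(332, 356, [73, 146, 82])]
190 [(303, 330, [71, 143, 81])]
195 [(317, 330, [74, 149, 84])]
200 [(317, 330, [72, 149, 84])]
205 [(318, 329, [72, 147, 83])]
```

View pics/w4.png

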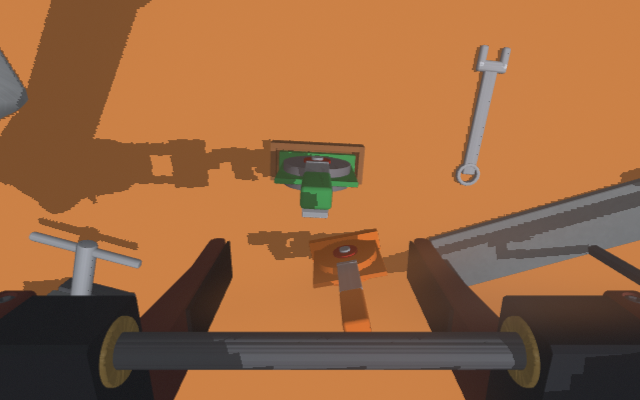

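```bash
python3 - <<'E'
import pickle
from h import *
np.set_printoptions(precision=1,suppress=True)
i=pickle.load(open("w4.pkl","rb"));f=i["frame"].astype(int)
k=(f[...,1]>f[...,0]*1.25)&(f[...,1]>f[...,2]*1.2)
for r in range(168,214,4):
    x=np.nonzero(k[r,260:380])[0]+260
    if len(x):print(r,x.min(),x.max(),f[r,int(x.mean())])
# wood stand outer edge (z=24)
h=cv2.cvtColor(i["frame"],cv2.COLOR_RGB2HSV)
for c in range(276,362,12):
    col=f[130:160,c];print(c,[130+int(j) for j in np.nonzero(np.abs(np.diff(col.sum(1)))>60)[0]],end=" ")
print()
print([onz(i,p,24) for p in((272,142),(363.5,144.5),(362,188))])
print("orange grip",onz(pickle.load(open("d0.pkl","rb"))["top"],(414.6,211),222))
E
```

```text
168 279 354 [90 85 85]
172 278 353 [57 77 50]
176 276 354 [54 78 46]
180 275 355 [56 82 49]
184 296 357 [56 83 48]
188 301 331 [ 66 131  74]
192 301 331 [ 73 149  84]
196 301 331 [ 62 113  65]
200 301 330 [56 92 54]
204 301 330 [57 92 53]
208 304 329 [ 65 123  69]
276 [139, 142, 149] 288 [139, 140, 142, 149] 300 [140, 143, 150] 312 [141, 144, 151] 324 [141, 142, 144, 153, 155] 336 [142, 145, 152, 154, 157] 348 [142, 143, 145, 153, 154] 360 [143, 144, 146] 
[array([ 414.4, -399.6,   24. ]), array([ 429.6, -282.4,   24. ]), array([ 487.6, -288.2,   24. ])]
orange grip [ 555.6 -317.4  222. ]
```

```bash
python3 - <<'E'
import pickle
from h import *
np.set_printoptions(precision=1,suppress=True)
i=pickle.load(open("w4.pkl","rb"))
a=np.radians(8.3);U=np.array([np.sin(a),np.cos(a)]);V=np.array([np.cos(a),-np.sin(a)])
f=onz(i,(315.8,209.8),232)[:2];l=onz(i,(300.5,202),232);r=onz(i,(331,202),232)
print("far",f,"width",np.linalg.norm(l-r),"centre",f-9*V)
b=np.radians(5.85);tu=np.array([np.sin(b),np.cos(b)]);tv=np.array([np.cos(b),-np.sin(b)])
d=f-9*V-np.array([434.8,-340.1]);print("tool y",d@tu,"tool x",-d@tv)
c=np.array([414.4,-399.6]);e=np.array([429.6,-282.4]);print("stand centre",(c+e)/2+25*V,"grip from it",(c+e)/2+9*V)
E
```

```text
far [ 441.3 -343.8] width 22.863711307958013 centre [ 432.4 -342.5]
tool y -2.628442548674773 tool x 2.103156358136496
stand centre [ 446.7 -344.6] grip from it [ 430.9 -342.3]
```

The green grip is at columns 301–331, rows 188–210 in the wrist view, and the stand edge slopes about 2.5°. The orange look-alike's grip is about 120 mm further out in x, clear of the fingers.

Call:
arm_command([
  [0.009, -0.01, 0, 0.027],
  [0, 0, 0.08, 0],
  [0, 0, 0.08, 0],
  [0, 0, 0.08, 0],
  [0, 0, 0.08, 0],
  [0, 0, 0.08, 0],
  [0, 0, 0.06, 0],
  [0, 0, 0.04, 0],
  [0, 0, 0.022, 0],
  [0, 0, 0, 0],
  [0, 0, 0, 0],
])

```text
time_s: 12.4
position: [432.8, -343.0, 215.4]
eef_rot: [0.231, 3.132, -0.001]
ft_force: [-0.6, -0.4, -0.6]
grip_width: 88.0
grip_force: 0.0
```

Call:
arm_command([
  [0, 0, 0, 0],
  [0, 0, 0, 0],
  [0, 0, 0, 0],
  [0, 0, 0, 0],
  [0, 0, 0, 0],
  [0, 0, 0, 0],
  [0, 0, 0, 0],
  [0, 0, 0, 0],
  [0, 0, 0, 0],
  [0, 0, 0, 0],
  [0, 0, 0, 0],
  [0, 0, 0, 0],
], jaw=1, grip_force=35)

```text
time_s: 13.6
position: [432.4, -342.7, 214.8]
eef_rot: [-0.231, -3.133, -0.0]
ft_force: [0.8, 0.1, 0.4]
grip_width: 23.7
grip_force: 35.0
```

Call:
arm_command([
  [0, 0, -0.01, 0],
  [0, 0, -0.03, 0],
  [0, 0, -0.04, 0],
  [0, 0, -0.05, 0],
  [0, 0, -0.05, 0],
  [0, 0, -0.04, 0],
  [0, 0, -0.02, 0],
  [0, 0, 0, 0],
  [0, 0, 0, 0],
])

```text
time_s: 14.5
position: [432.4, -342.4, 274.6]
eef_rot: [-0.231, -3.133, -0.001]
ft_force: [-0.2, 1.2, -6.6]
grip_width: 23.8
grip_force: 35.0
```

Call:
arm_command([
  [0, 0.03, 0, 0],
  [0, 0.06, 0, 0],
  [0, 0.09, 0, 0],
  [0, 0.1, 0, 0],
  [0, 0.1, 0, 0],
  [0, 0.1, 0, 0],
  [0, 0.1, 0, 0],
  [0, 0.09, 0, 0],
  [0, 0.06, 0, 0],
  [0, 0.03, 0, 0],
  [0, 0, 0, -0.037],
  [0, 0, 0, -0.037],
  [0, 0, 0, -0.037],
  [0, 0, 0, -0.037],
  [0, 0, 0, -0.037],
  [0, 0, 0, -0.037],
  [0, 0, 0, 0],
  [0, 0, 0, 0],
])

```text
time_s: 16.3
position: [460.1, -155.0, 274.7]
eef_rot: [0.312, -3.126, 0.0]
ft_force: [0.5, 0.3, -5.8]
grip_width: 23.4
grip_force: 35.0
```

Call:
arm_command([
  [-0.03, 0.02, 0, 0],
  [-0.06, 0.04, 0, 0],
  [-0.08, 0.04, 0, 0],
  [-0.08, 0.04, 0, 0],
  [-0.06, 0.03, 0, 0],
  [-0.027, 0.02, 0, 0],
  [0, 0, 0, 0],
  [0, 0, 0, 0],
])

```text
time_s: 17.1
position: [532.8, -91.9, 274.6]
eef_rot: [0.315, -3.125, 0.001]
ft_force: [-1.0, -0.3, -5.7]
grip_width: 24.0
grip_force: 35.0
```

```bash
python3 - <<'E'
from bench import sense,get_image
import cv2,pickle
from h import *
np.set_printoptions(precision=1,suppress=True)
d={n:get_image(n) for n in("wrist","scene")};pickle.dump(d,open("d5.pkl","wb"))
W=d["wrist"]["frame"][:,:,::-1];S=d["scene"]["frame"][95:310,200:480,::-1]
cv2.imwrite("pics/w5.png",np.vstack([W[120:300],cv2.resize(S,None,fx=640/280,fy=1.9)]))
p=sense()["position"];u=np.array([-.2005,.9797]);v=np.array([.9797,.2005]);print(p,p[:2]@u,p[:2]@v)
i=d["wrist"]
for n,q,z in[("tip (x17,z-10)",np.array([0,0,0]),0)]:
    pass
P=p[:2]
for n,vv,z in[("tip end",33,p[2]-45-10),("rail",571.2-P@v,200)]:
    print(n,proj(i,[*(P+vv*v),z]),proj(d["scene"],[*(P+vv*v),z]))
E
```

```text
[532.6 -92.3 274.9] -197.23317624473637 503.3194324771477
tip end [319.6 279.3] [303.5 178.5]
rail [319.7 309.1] [297.9 195.3]
```

View pics/w5.png

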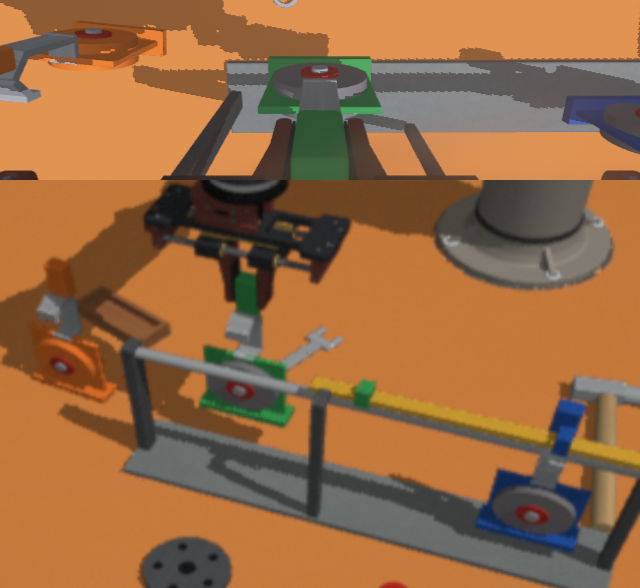

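The wrist and scene views show the green carrier gripped, level with the open end on the robot side of the rail. The stand is empty and the orange look-alike is untouched.

Call:
arm_command([
  [-0.02, 0, 0, 0],
  [-0.03, 0, 0, 0],
  [-0.03, 0, 0, 0],
  [-0.03, 0, 0, 0],
  [-0.03, 0, 0, 0],
  [-0.03, 0, 0, 0],
  [-0.03, 0, 0, 0],
  [-0.008, 0, 0, 0],
  [0, 0, 0, 0],
  [0, 0, 0, 0],
])

```text
time_s: 18.2
position: [584.1, -81.2, 274.7]
eef_rot: [0.315, -3.125, 0.0]
ft_force: [-0.7, 0.3, -4.7]
grip_width: 23.8
grip_force: 35.0
```

Call:
arm_command([
  [0, 0, 0.02, 0],
  [0, 0, 0.03, 0],
  [0, 0, 0.03, 0],
  [0, 0, 0.02, 0],
  [0, 0, 0, 0],
  [0, 0, 0, 0],
])

```text
time_s: 18.8
position: [584.4, -81.0, 249.7]
eef_rot: [0.316, -3.125, 0.0]
ft_force: [0.8, -1.0, -5.0]
grip_width: 23.9
grip_force: 35.0
```

Call:
arm_command([
  [0, 0, 0.006, 0],
  [0, 0, 0.006, 0],
  [0, 0, 0, 0],
  [0, 0, 0, 0],
])

```text
time_s: 19.2
position: [584.4, -80.9, 246.9]
eef_rot: [-0.316, 3.126, 0.0]
ft_force: [-0.4, -0.4, -5.3]
grip_width: 23.8
grip_force: 35.0
```

Call:
arm_command([
  [0, 0, 0.004, 0],
  [0, 0, 0.004, 0],
  [0, 0, 0, 0],
  [0, 0, 0, 0],
])

```text
time_s: 19.6
position: [584.9, -80.9, 245.1]
eef_rot: [-0.316, 3.124, -0.0]
ft_force: [1.6, 0.5, -4.8]
grip_width: 23.8
grip_force: 35.0
```

Call:
arm_command([
  [0, 0, 0.004, 0],
  [0, 0, 0.004, 0],
  [0, 0, 0, 0],
])

```text
time_s: 19.9
position: [585.3, -80.9, 244.6]
eef_rot: [-0.316, 3.123, 0.001]
ft_force: [-1.2, 1.4, 8.1]
grip_width: 23.5
grip_force: 35.0
```

Call:
arm_command([
  [0, 0, 0.004, 0],
  [0, 0, 0, 0],
  [0, 0, 0, 0],
])

```text
time_s: 20.2
position: [585.3, -81.0, 244.5]
eef_rot: [-0.315, 3.123, 0.002]
ft_force: [-4.0, 2.8, 14.8]
grip_width: 23.9
grip_force: 35.0
```

Call:
arm_command([
  [0, 0, -0.006, 0],
  [0, 0, 0, 0],
])

```text
time_s: 20.4
position: [585.3, -80.9, 244.6]
eef_rot: [-0.316, 3.123, 0.0]
ft_force: [-1.9, 1.0, 6.2]
grip_width: 23.5
grip_force: 35.0
```

Call:
arm_command([
  [0, 0, 0, 0],
  [0, 0, 0, 0],
  [0, 0, 0, 0],
  [0, 0, 0, 0],
  [0, 0, 0, 0],
  [0, 0, 0, 0],
  [0, 0, 0, 0],
], jaw=0.1)

```text
time_s: 21.1
position: [584.4, -81.0, 243.3]
eef_rot: [0.316, -3.126, 0.0]
ft_force: [0.7, -0.6, 0.7]
grip_width: 39.7
grip_force: 0.0
```

Call:
arm_command([
  [0, 0, 0, 0],
  [0, 0, 0, 0],
  [0, 0, 0, 0],
  [0, 0, 0, 0],
  [0, 0, 0, 0],
  [0, 0, 0, 0],
  [0, 0, 0, 0],
  [0, 0, 0, 0],
], jaw=1, grip_force=20)

```text
time_s: 21.9
position: [584.4, -81.0, 243.4]
eef_rot: [-0.316, 3.126, -0.0]
ft_force: [-0.3, -0.2, -0.8]
grip_width: 24.1
grip_force: 20.0
```

Call:
arm_command([
  [0, 0.01, 0, 0],
  [0, 0.03, 0, 0],
  [0, 0.04, 0, 0],
  [0, 0.04, 0, 0],
  [0, 0.04, 0, 0],
  [0, 0.04, 0, 0],
  [0, 0.04, 0, 0],
  [0, 0.04, 0, 0],
])

```text
time_s: 22.7
position: [570.1, -11.5, 243.4]
eef_rot: [0.316, -3.125, 0.0]
ft_force: [0.8, -3.5, -1.6]
grip_width: 24.1
grip_force: 20.0
```

Call:
arm_command([
  [0, 0.04, 0, 0],
  [0, 0.04, 0, 0],
  [0, 0.04, 0, 0],
  [0, 0.04, 0, 0],
  [0, 0.04, 0, 0],
  [0, 0.04, 0, 0],
  [0, 0.03, 0, 0],
  [0, 0.03, 0, 0],
  [0, 0, 0, 0],
  [0, 0, 0, 0],
  [0, 0, 0, 0],
])

```text
time_s: 23.8
position: [554.8, 62.7, 243.3]
eef_rot: [0.317, -3.124, -0.004]
ft_force: [-4.3, 2.9, 4.3]
grip_width: 23.9
grip_force: 20.0
```

Call:
arm_command([
  [0, 0, 0, 0],
  [0, 0, 0, 0],
  [0, 0, 0, 0],
  [0, 0, 0, 0],
  [0, 0, 0, 0],
  [0, 0, 0, 0],
], jaw=-0.2)

```text
time_s: 24.4
position: [555.5, 61.0, 243.4]
eef_rot: [-0.315, 3.126, -0.0]
ft_force: [0.3, -0.1, 0.8]
grip_width: 52.6
grip_force: 0.0
```

Call:
arm_command([
  [0, 0, -0.04, 0],
  [0, 0, -0.1, 0],
  [0, 0, -0.1, 0],
  [0, 0, -0.1, 0],
  [0, 0, -0.06, 0],
  [0, 0, 0, 0],
  [0, 0, 0, 0],
])

```text
time_s: 25.1
position: [555.3, 61.2, 343.4]
eef_rot: [-0.316, 3.125, 0.001]
ft_force: [0.1, 0.7, -0.7]
grip_width: 52.6
grip_force: 0.0
```

```bash
python3 - <<'E'
from bench import sense,get_image
import cv2,pickle
from h import *
np.set_printoptions(precision=1,suppress=True)
d={n:get_image(n) for n in("wrist","scene","top")};pickle.dump(d,open("d6.pkl","wb"))
W=d["wrist"]["frame"][:,:,::-1];S=d["scene"]["frame"][95:310,200:480,::-1]
cv2.imwrite("pics/w6.png",np.vstack([W[120:300],cv2.resize(S,None,fx=640/280,fy=1.9)]))
p=sense()["position"];u=np.array([-.2005,.9797]);v=np.array([.9797,.2005]);print(p,p[:2]@u,p[:2]@v)
i=d["wrist"]
for col in("green","blue"):
  m=blobs(i,col)[0]
  for r in range(185,265,6):
    x=np.nonzero(m[r])[0]
    if len(x):
        runs=np.split(x,np.nonzero(np.diff(x)>2)[0]+1);print(col,r,[(int(a[0]),int(a[-1]),round(float(onz(i,((a[0]+a[-1]+0)/2,r),262 if r<228 else 252)[:2]@u),1)) for a in runs if len(a)>4])
E
```

```text
[554.8  61.1 342.3] -51.36986278515091 555.7916648183938
green 191 []
green 203 [(319, 336, -46.5)]
green 209 [(318, 338, -46.2)]
green 215 [(317, 339, -46.1)]
green 221 [(319, 338, -45.8)]
green 239 [(312, 329, -51.1)]
green 245 [(312, 327, -51.8)]
green 251 [(312, 328, -51.4)]
green 257 [(312, 322, -53.6)]
blue 191 [(457, 489, 48.4), (514, 518, 76.4)]
blue 203 [(577, 594, 123.6)]
blue 209 [(574, 606, 127.5)]
blue 215 [(574, 605, 128.1)]
blue 221 [(573, 603, 128.1)]
blue 239 [(569, 586, 131.6)]
blue 245 [(568, 584, 131.5)]
blue 251 [(566, 583, 131.4)]
blue 257 [(565, 579, 130.6)]
```

View pics/w6.png

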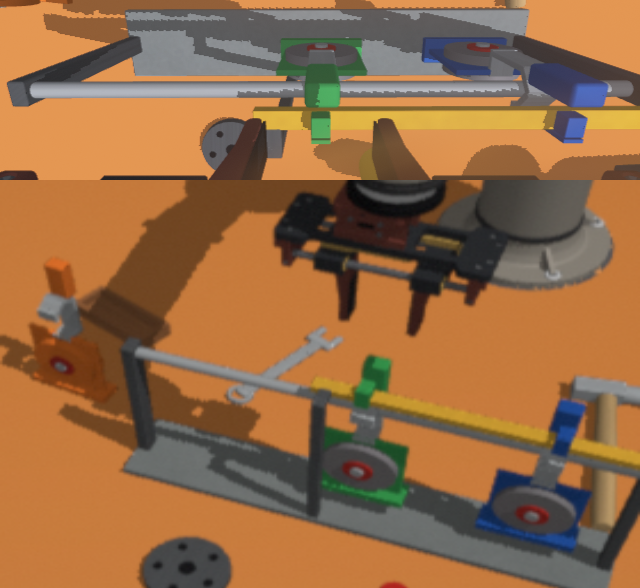

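Both carriers hang straight under the bar: the green grip is at columns 305–339 against its mark at 312–329, and the blue is at 573–606 against 566–586. After correcting for height, that puts green about 1–2 mm from its mark and blue about 3 mm.

```bash
python3 -c "
from bench import bot
print(bot.close_job())"
```

```text
the job is handed in; nothing more can be done
None
```

Both carriers hang straight and still on the rail at their marks: by the wrist camera, blue is about 3 mm off and green 1–2 mm. The bystanders and the orange look-alike were left alone, and the job was handed in at about 25 s.

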